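# Bolt down the water-filter cover and open the inlet

## Task

The water-filter's cover plate is only finger-tight: tighten each of its four crank nuts by half a turn clockwise, so that each crank ends up pointing the opposite way, in cross order so that the plate goes down evenly (any nut first, then the one diagonally opposite, then the other two). Then open the inlet valve on the housing's left fully by swinging its lever in line with the pipe, and not before all four nuts are tight. Leave the drinking glass and the standing filter cartridge alone.

Things in the scene. Friction and masses are not known exactly. Their poses are not given: they have to be found in the camera images.
- housing: Low square water-filter housing of grey cast metal, fixed to the worktop, 170x170 mm, flange top at 48 mm. Origin at the centre of its underside; +x points to its far side, +y to its left side (where the inlet valve is), z up. A steel cover plate 170x170x8 mm lies over it on four upright studs 130 mm apart in a square (65 mm from the centre in x and y).
- plate_center (a point): Centre of the cover plate's top, on the raised boss; z is the plate's normal. The plate is loose on springy rubber pads (about 25 N in all) that press it up against the nuts; this point starts about 65 mm above the worktop and ends about 61 mm above it, as each corner goes down with its nut by 3.6 mm in a half turn; the plate leans a little until all four are turned.
- nut_fl (a joint): Angle (rad) of the crank nut on the near left (the robot's side, +y) stud. Grows as the nut is tightened (clockwise from above); it turns only with a drag of 0.15 N m and stays where it is left. At 0 its crank arm points along the housing's +y, at pi along -y; a half turn adds pi and carries the arm over the far (+x) side. It starts between -0.4 and 0.4; stops at -0.7 and 4.6.
- knob_fl (a point): Centre of the black upright handle knob of the near left (the robot's side, +y) nut: a cylinder 16 mm in diameter, 30 mm tall (this point is 15 mm below its top), standing on the end of the crank arm 42 mm from the stud's axis. It spins freely on its own pin, so it can be held without turning the hand while the crank goes round. It can be gripped from above; it sinks 3.6 mm in a half turn. Arm top is 15 mm below this point.
- stud_fl (a point): Top of the near left (the robot's side, +y) stud (8 mm thick) on the axis about which its nut turns, 87 mm above the worktop. Opposite studs: near left with far right, near right with far left.
- nut_fr (a joint): Angle (rad) of the crank nut on the near right stud. Grows as the nut is tightened (clockwise from above); it turns only with a drag of 0.15 N m and stays where it is left. At 0 its crank arm points along the housing's +y, at pi along -y; a half turn adds pi and carries the arm over the far (+x) side. It starts between -0.4 and 0.4; stops at -0.7 and 4.6.
- knob_fr (a point): Centre of the black upright handle knob of the near right nut: a cylinder 16 mm in diameter, 30 mm tall (this point is 15 mm below its top), standing on the end of the crank arm 42 mm from the stud's axis. It spins freely on its own pin, so it can be held without turning the hand while the crank goes round. It can be gripped from above; it sinks 3.6 mm in a half turn. Arm top is 15 mm below this point.
- stud_fr (a point): Top of the near right stud (8 mm thick) on the axis about which its nut turns, 87 mm above the worktop. Opposite studs: near left with far right, near right with far left.
- nut_bl (a joint): Angle (rad) of the crank nut on the far left stud. Grows as the nut is tightened (clockwise from above); it turns only with a drag of 0.15 N m and stays where it is left. At 0 its crank arm points along the housing's +y, at pi along -y; a half turn adds pi and carries the arm over the far (+x) side. It starts between -0.4 and 0.4; stops at -0.7 and 4.6.
- knob_bl (a point): Centre of the black upright handle knob of the far left nut: a cylinder 16 mm in diameter, 30 mm tall (this point is 15 mm below its top), standing on the end of the crank arm 42 mm from the stud's axis. It spins freely on its own pin, so it can be held without turning the hand while the crank goes round. It can be gripped from above; it sinks 3.6 mm in a half turn. Arm top is 15 mm below this point.
- stud_bl (a point): Top of the far left stud (8 mm thick) on the axis about which its nut turns, 87 mm above the worktop. Opposite studs: near left with far right, near right with far left.
- nut_br (a joint): Angle (rad) of the crank nut on the far right stud. Grows as the nut is tightened (clockwise from above); it turns only with a drag of 0.15 N m and stays where it is left. At 0 its crank arm points along the housing's +y, at pi along -y; a half turn adds pi and carries the arm over the far (+x) side. It starts between -0.4 and 0.4; stops at -0.7 and 4.6.
- knob_br (a point): Centre of the black upright handle knob of the far right nut: a cylinder 16 mm in diameter, 30 mm tall (this point is 15 mm below its top), standing on the end of the crank arm 42 mm from the stud's axis. It spins freely on its own pin, so it can be held without turning the hand while the crank goes round. It can be gripped from above; it sinks 3.6 mm in a half turn. Arm top is 15 mm below this point.
- stud_br (a point): Top of the far right stud (8 mm thick) on the axis about which its nut turns, 87 mm above the worktop. Opposite studs: near left with far right, near right with far left.
- valve_lever (a joint): Angle (rad) of the inlet valve's flat lever: 1.57 = closed, across the pipe, lever pointing to the housing's -x (the robot's side); 0 = open, in line with the pipe, lever pointing to the housing's +y (away from the housing). It opens clockwise from above, with stops at 0 and 1.57; stiffness about 0.03 N m, stays where left. Starts closed, between 1.4 and 1.57.
- valve_tip (a point): Point near the outer end of the valve lever's centre line, 39 mm from its pivot, at mid thickness. The lever is 3 mm thick, 13 mm wide and reaches 4 mm past this point; it lies 7 mm above the brass valve body.
- valve_pivot (a point): Pivot of the valve lever, at lever height, 49 mm above the worktop; the pipe runs through below it along the housing's y. The brass body reaches 28 mm from the pivot in the housing's +y and -y, at most, 15 mm to either side.
- tumbler_mid (a point): Middle of a clear drinking glass, 69 mm in diameter, 144 mm tall, standing at the back; a bystander.
- cartridge_mid (a point): Middle of a white filter cartridge, 67 mm in diameter, 253 mm tall, standing at the back; a bystander.

How it is judged:
By the outcome, as a careful person would: the job done as asked, in the order asked, and still so for the second after the job is handed in, with the robot touching nothing.
It also fails if it takes over 70 s, if anything falls off the work surface, if the arm or the gripper's body presses on something with over 40 N, if the wrist force passes 120 N, or if a joint passes its speed limit or range.

## Robot

A 6-joint arm with a two-finger parallel gripper is mounted at the origin on a cart in front of the work surface, level with it; the furniture and walls round the work are solid. World frame = base frame: x ahead of the robot, y to its left, z up, the work surface at z = 0. Lengths are in m, angles in rad, forces in N, time in s.
With the tool pointing down it reaches from about 0.325 to 1 m from the base axis. Payload 5.1 kg.
Tool frame: the origin (TCP) lies midway between the tips of the shut fingers; the grasp point (between the pads) lies 19 mm behind it; z points along the fingers, y is the line along which they close (so a half turn about z gives the same grasp; the last joint's range is limited). The gripper opens to 85 mm and grips with 20 to 120 N. Pads are 22 mm wide; open, the fingers measure 114 mm over their backs; the gripper's body (76 mm by 85 mm) begins 54 mm behind the grasp point. The pads swing forward as they close: fully open they stand 13 mm farther back than shut.
Start: joints at [-1.371, 0.124, 1.65, -0, 1.367, -0.083], TCP at [0.181, -0.624, 0.231] pointing down, gripper open.
Joint ranges: [-2.61, 2.61], [-1.02, 2.33], [0.03, 2.71], [-1.35, 4.49], [0.32, 2.68], [-2.91, 2.91]. Speed limits (rad/s): [2.57, 2.57, 3.14, 3.14, 3.14, 3.14].

## Interface

Orientations are given as a unit quaternion [x, y, z, w].
In Python, from rig import move_ptp, line_to, set_joints, gripper_to, hold, ik, grab_frame, calibration, IKError, sign_off, current_time, current_q, current_qd, current_effort, current_tcp_pos, current_orientation, current_contact_force, current_torque, current_width, current_gripper_force gives the robot as it stands. Calls block until the motion is done:
- move_ptp(position, orientation): joint-space move of the TCP to a pose.
- line_to(position, feed=0.15, frame=None, threshold=None): straight line of the TCP; frame=None keeps the orientation; feed is the mean speed in m/s. With threshold (N) it stops when the force on the tool has changed by that much, and returns True; else False.
- set_joints(angles): joint-space move.
- gripper_to(opening, effort=None): finger opening in m; effort is the grip in N (None keeps the last); returns when the fingers have stopped.
- hold(seconds).
- ik(position, orientation): joint angles nearest the present ones, or None.
- grab_frame(name): name is "scene" or "top" or "wrist"; returns (picture, depth): 480x640x3 uint8, red, green, blue; 480x640 float32, m along the optical axis (not along the pixel's ray), 0 where there is no reading.
- calibration(name): a dict with "mtx" (3x3 intrinsics, pixels), "eye" and "rotation" of the camera in the world; the wrist camera has in their place "T_tool_cam" (4x4, takes a point from camera to tool coordinates, whose origin is the TCP and whose axes are the flange's). Camera axes: x right, y down, z forward; pixel columns grow to the right and rows downward; lengths in m; the calibration is good to about 2 mm. A picture is of the moment at which its call begins: read the wrist's pose just before it. calibration takes no time and is no camera call.
A pose or a line that the arm cannot do raises IKError and nothing moves.
- sign_off(): hands the job in; it is judged then, once.
Readings, each from a call of its own:
- current_time(): time.
- current_q(): joint angles.
- current_qd(): joint speeds.
- current_effort(): joint torques, N m.
- current_tcp_pos(): TCP position.
- current_orientation(): TCP orientation.
- current_contact_force(): force on the tool from outside, world axes, zero at the start.
- current_torque(): the same for the moment, N m.
- current_width(): finger opening in m.
- current_gripper_force(): force on a finger pad.
Only numpy, scipy, OpenCV 4.12 (cv2) and the standard library are available. Lean on these libraries where they do the work, as an engineer would, in place of code of your own. Each camera call takes 0.05 s, during which the arm holds its last target. There are 200 camera calls.

## Working session

There is one attempt and no reset: what is moved stays moved. The work goes in short steps, each a Python script; the robot and the scene stay as the last script left them, time stands still between calls to the robot, and variables do not carry over. Pictures are saved under pics/ and viewed, at most 10 in all, crops included, and the job is handed in when it is done.

```bash
mkdir -p pics; python3 - <<'E'
from rig import *
import cv2,numpy as np
for n in("top","scene"):
    p,d=grab_frame(n); cv2.imwrite(f"pics/{n}0.png",p[:,:,::-1]); np.save(f"pics/{n}0.npy",d)
    c=calibration(n); print(n,c)
print(current_time(),current_orientation(),calibration("wrist"))
E
```

```text
top {'mtx': array([[475.71745617,   0.        , 320.01804823],
       [  0.        , 475.71745617, 235.74007283],
       [  0.        ,   0.        ,   1.        ]]), 'eye': array([0.49949028, 0.03703606, 1.07578894]), 'rotation': array([ 0.70817363, -0.70378353,  0.02277067, -0.05157868])}
scene {'mtx': array([[538.43736269,   0.        , 319.11272531],
       [  0.        , 538.43736269, 234.09085118],
       [  0.        ,   0.        ,   1.        ]]), 'eye': array([0.07462584, 1.03401096, 0.97363005]), 'rotation': array([-0.22175896,  0.87236514, -0.4242107 ,  0.09923357])}
0.1 [ 9.90019876e-01  1.40924587e-01 -4.82445459e-05 -9.50143883e-04] {'mtx': array([[350.97534577,   0.        , 315.15368483],
       [  0.        , 350.97534577, 240.28909305],
       [  0.        ,   0.        ,   1.        ]]), 'T_tool_cam': array([[ 6.68230657e-04, -9.53787724e-01, -3.00480500e-01,
         7.70041514e-02],
       [ 9.99999146e-01,  2.99853578e-04,  1.27207398e-03,
        -3.39060910e-04],
       [-1.12318839e-03, -3.00481093e-01,  9.53787110e-01,
        -1.42766512e-01],
       [ 0.00000000e+00,  0.00000000e+00,  0.00000000e+00,
         1.00000000e+00]])}
```

View pics/top0.png

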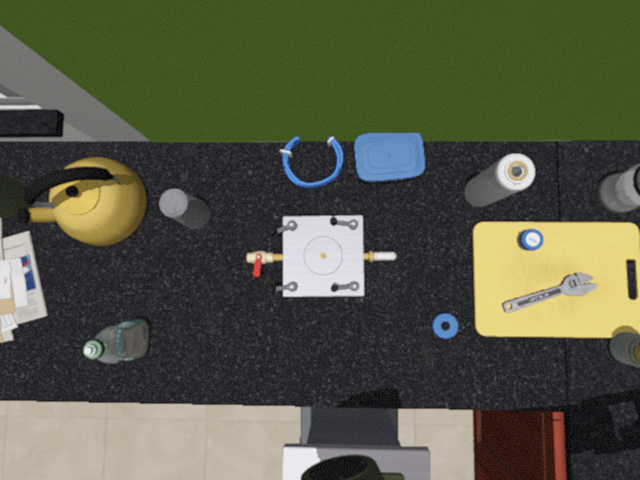

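View pics/scene0.png

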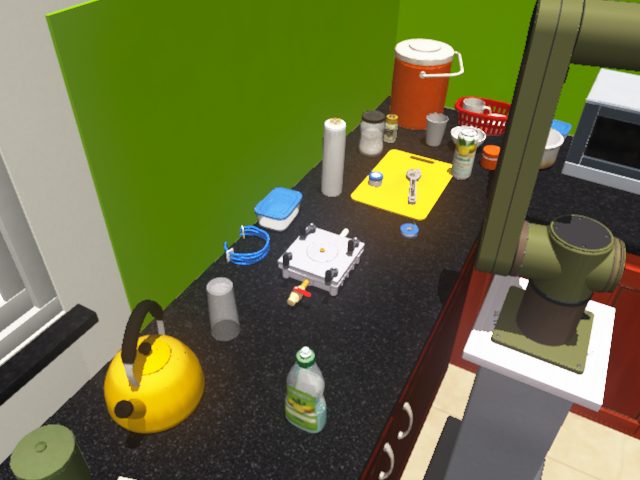

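```bash
cat > h.py <<'E'
from rig import *
import cv2,numpy as np
from scipy.spatial.transform import Rotation as R
def cam(n):
    c=calibration(n)
    if n=="wrist":
        T=np.eye(4);T[:3,:3]=R.from_quat(current_orientation()).as_matrix();T[:3,3]=current_tcp_pos()
        T=T@c["T_tool_cam"];return c["mtx"],T[:3,:3],T[:3,3]
    return c["mtx"],R.from_quat(c["rotation"]).as_matrix(),np.array(c["eye"])
def onz(C,u,v,z):
    K,M,e=C;r=M@np.linalg.solve(K,[u,v,1]);return e+r*(z-e[2])/r[2]
def proj(C,p):
    K,M,e=C;q=K@(M.T@(np.asarray(p)-e));return q[:2]/q[2]
def down(yaw): return [np.cos(yaw/2),np.sin(yaw/2),0,0]
E
python3 - <<'E'
from h import *
C=cam("top"); print(C[1])
c=onz(C,323,256,.065);print(c)
for p in((290,227),(353,225),(291,287),(353,287)):print(onz(C,*p,.087))
p=[c[0],c[1]-.06,.25]   # camera sits +y of tcp
move_ptp(p,down(np.pi/2)); print(current_q(),current_time(),current_tcp_pos())
C=cam("wrist");im,d=grab_frame("wrist");np.save("pics/w0.npy",d)
import pickle;pickle.dump(C,open("C0.pkl","wb"))
cv2.imwrite("pics/w0.png",im[:,:,::-1])
E
```

```text
[[ 0.00834049 -0.9944529   0.10485162]
 [-0.99915083 -0.00405678  0.04100208]
 [-0.04034927 -0.10510456 -0.99364227]]
[0.56282028 0.07203229 0.065     ]
[0.62203947 0.14112006 0.087     ]
[0.62669253 0.00900724 0.087     ]
[0.49671646 0.13715871 0.087     ]
[0.49779747 0.00886946 0.087     ]
[-7.51864109e-02 -7.92878827e-02  1.82545718e+00 -1.83223832e-04
  1.39546948e+00 -7.39993868e-02] 2.725 [0.56289235 0.01130023 0.24995821]
```

View pics/w0.png

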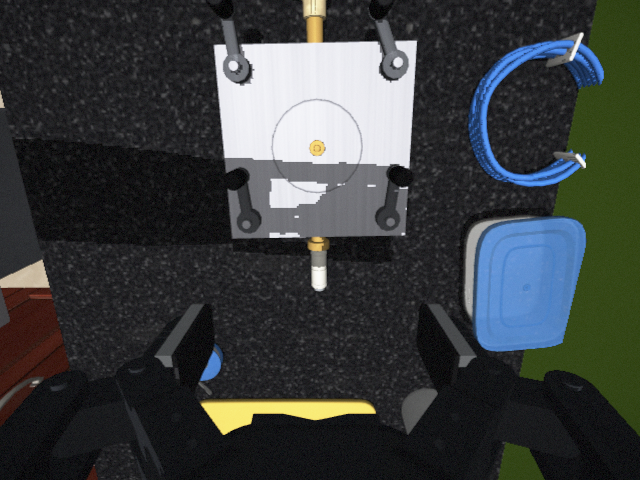

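```bash
python3 - <<'E'
from h import *
import pickle
line_to([.563,.075,.25],feed=.2); print(current_time())
hold(.2)
C=cam("wrist");im,d=grab_frame("wrist");np.save("pics/w1.npy",d)
pickle.dump(C,open("C1.pkl","wb"))
cv2.imwrite("pics/w1.png",im[:,:,::-1])
cv2.imwrite("pics/w1c.png",cv2.resize(im[30:320,170:470,::-1],None,fx=2,fy=2,interpolation=cv2.INTER_CUBIC))
E
```

```text
3.2417
```

View pics/w1c.png

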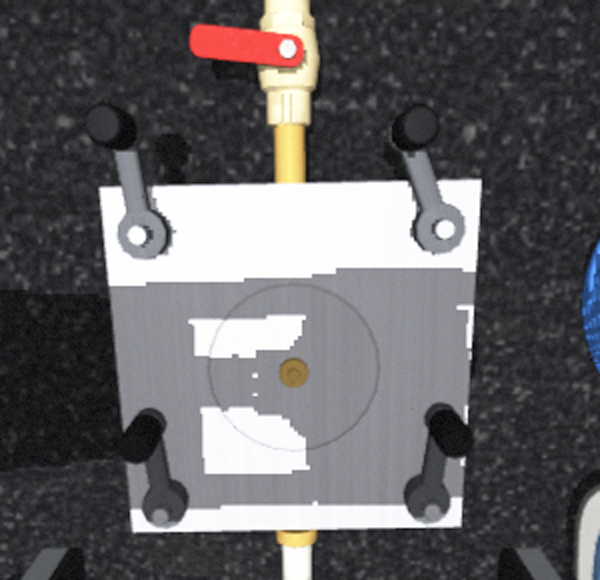

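```bash
python3 - <<'E'
from h import *
import pickle
C=pickle.load(open("C1.pkl","rb"));d=np.load("pics/w1.npy")
K,M,e=C
v,u=np.mgrid[:480,:640];P=np.stack([u,v,np.ones_like(u)],-1)@np.linalg.inv(K).T*d[...,None]@M.T+e
S={}
for n,x,y in(("fl",137,236),("bl",445,229),("fr",161,517),("br",432,513)):
    S[n]=onz(C,170+x/2,30+y/2,.087)
loc={"fl":(-.065,.065),"bl":(.065,.065),"fr":(-.065,-.065),"br":(.065,-.065)}
A=np.array([loc[n] for n in S]);B=np.array([S[n][:2] for n in S])
b0=B.mean(0);H=(A.T@(B-b0));th=np.arctan2(H[0,1]-H[1,0],H[0,0]+H[1,1])
print("c",b0,"th",th,"boss",onz(C,170+293/2,30+373/2,.065))
Rm=np.array([[np.cos(th),-np.sin(th)],[np.sin(th),np.cos(th)]])
print("resid",B-(b0+A@Rm.T))
for n,a in zip(S,A):
    s=b0+Rm@a; r=np.hypot(P[...,0]-s[0],P[...,1]-s[1])
    for lo in (.095,.1):
        m=(d>0)&(r<.065)&(r>.02)&(P[...,2]>lo)&(P[...,2]<.13); Q=P[m]
        print(n,s,lo,m.sum(),np.percentile(Q[:,2],[5,50,90,98]) if len(Q) else "")
    m=m if m.sum() else m; Q=P[m]; zt=np.percentile(Q[:,2],90)
    T=Q[Q[:,2]>zt-.006]; c=(T.min(0)+T.max(0))/2; k=Rm.T@(c[:2]-s); mm=Rm.T@(np.median(T,0)[:2]-s)
    print("  knob",c,len(T),"r",np.hypot(*k),"ang",np.arctan2(k[0],k[1]),"median r",np.hypot(*mm),np.arctan2(mm[0],mm[1]))
print("valve pivot",onz(C,170+287/2,30+48/2,.053),"tipend",onz(C,170+193/2,30+42/2,.049), "plate z",np.median(P[190:215,300:330,2]))
E
```

```text
c [0.56483998 0.07241572] th 0.019195138759078995 boss [0.56459112 0.07146629 0.065     ]
resid [[ 7.53874670e-05  5.12688835e-05]
 [-2.00310473e-04  3.25265067e-04]
 [ 3.89944257e-04  7.53588177e-05]
 [-2.65021251e-04 -4.51892768e-04]]
fl [0.49860435 0.13615614] 0.095 414 [0.09868415 0.10776015 0.10903565 0.10958588]
fl [0.49860435 0.13615614] 0.1 382 [0.10300365 0.10790533 0.10905315 0.10963285]
  knob [0.49336582 0.1782479  0.10655432] 362 r 0.042416491085089776 ang -0.1046231214297207 median r 0.04202572377094285 -0.09580827260099417
bl [0.6285804  0.13865135] 0.095 397 [0.09941346 0.10799922 0.10929263 0.10991372]
bl [0.6285804  0.13865135] 0.1 375 [0.10442371 0.10805408 0.10933473 0.10991616]
  knob [0.61174727 0.17769469 0.10730766] 362 r 0.042517481288837776 ang -0.38786438628489467 median r 0.04224910302390504 -0.40185839997855277
fr [0.50109956 0.00618009] 0.095 307 [0.09702979 0.10738816 0.108877   0.10968249]
fr [0.50109956 0.00618009] 0.1 271 [0.10191505 0.10778721 0.10896925 0.10971929]
  knob [0.49572519 0.04876686 0.10678328] 246 r 0.04292455370179905 ang -0.10633933261854503 median r 0.043869919024004146 -0.08466043189860284
br [0.63107561 0.0086753 ] 0.095 308 [0.09749893 0.10755747 0.1089266  0.10953174]
br [0.63107561 0.0086753 ] 0.1 271 [0.10155304 0.10781583 0.10897144 0.10954867]
  knob [0.63460713 0.05113723 0.10671088] 249 r 0.04260853198378372 ang 0.10217319216101103 median r 0.04374062197362646 0.0918317049915752
valve pivot [0.56195597 0.21358308 0.053     ] tipend [0.5207169  0.21669682 0.049     ] plate z 0.06557252493441693
```

```bash
cat >> h.py <<'E'
c0=np.array([.56484,.07242]);th=.0192
Rm=np.array([[np.cos(th),-np.sin(th)],[np.sin(th),np.cos(th)]])
loc={"fl":(-.065,.065),"bl":(.065,.065),"fr":(-.065,-.065),"br":(.065,-.065)}
a0={"fl":-.10,"bl":-.395,"fr":-.095,"br":.097}
def pt(n,a,z,r=.042): return np.r_[c0+Rm@(np.array(loc[n])+r*np.array([np.sin(a),np.cos(a)])),z]
def turn(n,N=14):
    a=a0[n];print(n,"t0",current_time())
    gripper_to(.045,30)
    line_to(pt(n,a,.15),feed=.25)
    if line_to(pt(n,a,.083),feed=.1,threshold=12): print("contact",current_tcp_pos());return False
    gripper_to(0,30);F0=np.array(current_contact_force());print("w",current_width(),"F",F0.round(1))
    dr=0;mx=0;log=[]
    for i in range(1,N+1):
        b=a+np.pi*i/N
        line_to(pt(n,b,.083-.0036*i/N,.042+dr),feed=.06)
        F=np.array(current_contact_force()); rad=np.r_[Rm@[np.sin(b),np.cos(b)]]@F[:2]
        dr=np.clip(dr+rad*4e-5,-.003,.003);log.append((round(rad,1),round(F[2],1),round(dr*1e3,2)))
        if np.linalg.norm(F)>50: print("FORCE",F,i);break
    print(log);print("w",current_width(),np.array(current_tcp_pos())-pt(n,a+np.pi,.0794))
    gripper_to(.045);p=np.array(current_tcp_pos());p[2]=.15;line_to(p,feed=.25);print("t",current_time());return True
E
python3 - <<'E'
from h import *
turn("fl")
E
```

```text
fl t0 3.4917
w 0.014504160576425236 F [-1.9  0.5  4. ]
[(np.float64(-0.9), np.float64(4.1), np.float64(-0.04)), (np.float64(-1.0), np.float64(5.5), np.float64(-0.08)), (np.float64(-1.6), np.float64(5.4), np.float64(-0.14)), (np.float64(-2.1), np.float64(5.9), np.float64(-0.22)), (np.float64(-1.7), np.float64(5.9), np.float64(-0.29)), (np.float64(-1.9), np.float64(6.1), np.float64(-0.36)), (np.float64(-2.8), np.float64(5.7), np.float64(-0.48)), (np.float64(-2.4), np.float64(6.7), np.float64(-0.57)), (np.float64(-1.5), np.float64(5.7), np.float64(-0.63)), (np.float64(-2.1), np.float64(4.8), np.float64(-0.71)), (np.float64(-1.5), np.float64(5.1), np.float64(-0.78)), (np.float64(-0.7), np.float64(6.0), np.float64(-0.8)), (np.float64(0.4), np.float64(6.3), np.float64(-0.79)), (np.float64(1.4), np.float64(6.5), np.float64(-0.73))]
w 0.0148223134449975 [5.01092515e-04 8.32848363e-05 8.59010410e-04]
t 11.0583
```

```bash
python3 - <<'E'
from h import *
for n in("br","fr","bl"):
    if not turn(n): break
line_to([.563,.075,.25],feed=.3);hold(.1)
C=cam("wrist");im,d=grab_frame("wrist");K,M,e=C
v,u=np.mgrid[:480,:640];P=np.stack([u,v,np.ones_like(u)],-1)@np.linalg.inv(K).T*d[...,None]@M.T+e
for n in loc:
    s=c0+Rm@loc[n];r=np.hypot(P[...,0]-s[0],P[...,1]-s[1])
    Q=P[(d>0)&(r<.06)&(r>.025)&(P[...,2]>.098)&(P[...,2]<.13)]
    c=(Q.min(0)+Q.max(0))/2;k=Rm.T@(c[:2]-s);print(n,len(Q),"r",np.hypot(*k),"turned",np.arctan2(k[0],k[1])%(2*np.pi)-a0[n],Q[:,2].max())
print(current_time())
cv2.imwrite("pics/w2c.png",cv2.resize(im[30:320,170:470,::-1],None,fx=2,fy=2,interpolation=cv2.INTER_CUBIC))
E
```

```text
br t0 11.0583
w 0.014765835572104046 F [-0.9 -0.   2.6]
[(np.float64(-0.9), np.float64(5.1), np.float64(-0.04)), (np.float64(-0.9), np.float64(5.3), np.float64(-0.07)), (np.float64(-2.3), np.float64(6.1), np.float64(-0.16)), (np.float64(-2.3), np.float64(6.0), np.float64(-0.26)), (np.float64(-1.8), np.float64(6.2), np.float64(-0.33)), (np.float64(-2.9), np.float64(6.4), np.float64(-0.45)), (np.float64(-3.5), np.float64(5.2), np.float64(-0.59)), (np.float64(-2.4), np.float64(5.9), np.float64(-0.68)), (np.float64(-2.1), np.float64(5.9), np.float64(-0.76)), (np.float64(-0.6), np.float64(6.2), np.float64(-0.79)), (np.float64(-1.2), np.float64(5.2), np.float64(-0.83)), (np.float64(-0.1), np.float64(5.0), np.float64(-0.84)), (np.float64(0.5), np.float64(6.8), np.float64(-0.82)), (np.float64(2.3), np.float64(6.1), np.float64(-0.73))]
w 0.014569488014116179 [ 0.00046152 -0.00018281  0.00091534]
t 18.275
fr t0 18.275
w 0.014597111117759099 F [-2.2  0.4  3.4]
[(np.float64(-0.6), np.float64(4.3), np.float64(-0.02)), (np.float64(-1.2), np.float64(4.8), np.float64(-0.07)), (np.float64(-1.8), np.f
[... 1391 characters left out ...]
53)), (np.float64(-0.7), np.float64(6.1), np.float64(-0.56)), (np.float64(-1.0), np.float64(6.0), np.float64(-0.6)), (np.float64(-0.5), np.float64(5.9), np.float64(-0.62))]
w 0.014717418923451946 [ 1.92931955e-04 -9.09437357e-05  8.14784739e-04]
t 33.2083
fl 286 r 0.0412962512782872 turned 3.100152831764443 0.10710836011425656
bl 298 r 0.041354049309062335 turned 3.135760701532405 0.10754313192996168
fr 2 r 0.044741329638345796 turned 2.9579342906029917 0.09937660856729508Traceback (most recent call last):
  File "<stdin>", line 10, in <module>
    return umr_minimum(a, axis, None, out, keepdims, initial, where)
ValueError: zero-size array to reduction operation minimum which has no identity
```

```bash
python3 - <<'E'
from h import *
line_to([.563,.025,.25],feed=.3);hold(.1)
C=cam("wrist");im,d=grab_frame("wrist");K,M,e=C
cv2.imwrite("pics/w2.png",im[:,:,::-1])
v,u=np.mgrid[:480,:640];P=np.stack([u,v,np.ones_like(u)],-1)@np.linalg.inv(K).T*d[...,None]@M.T+e
for n in loc:
    s=c0+Rm@loc[n];r=np.hypot(P[...,0]-s[0],P[...,1]-s[1])
    Q=P[(d>0)&(r<.06)&(r>.025)&(P[...,2]>.098)&(P[...,2]<.13)]
    if len(Q)<5: print(n,len(Q));continue
    c=(Q.min(0)+Q.max(0))/2;k=Rm.T@(c[:2]-s);print(n,len(Q),"r",np.hypot(*k),"turned",np.arctan2(k[0],k[1])%(2*np.pi)-a0[n],Q[:,2].max())
print(current_time(),"pivot px",proj(C,[.562,.2136,.053]))
E
```

```text
fl 326 r 0.04147072278003366 turned 3.108200315632944 0.10673136773738301
bl 340 r 0.04156776795797019 turned 3.140920218006315 0.10765626881670365
fr 188 r 0.03866398216277523 turned 3.106516560152931 0.10637410905743461
br 239 r 0.04068730269593081 turned 3.1335948177699167 0.10702654274464224
34.4167 pivot px [314.43816907 -11.90662966]
```

View pics/w2.png

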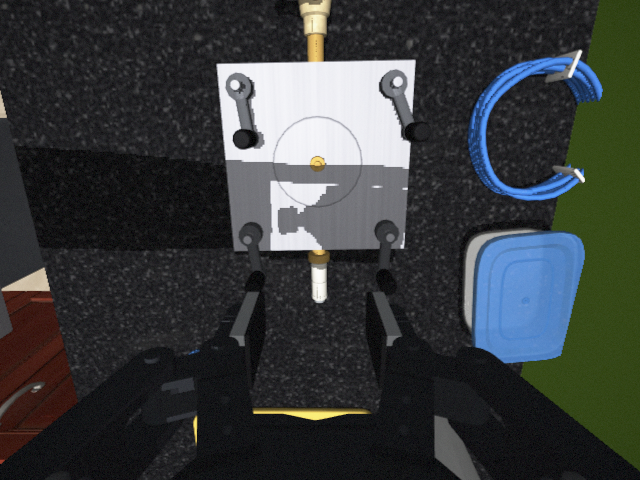

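```bash
python3 - <<'E'
from h import *
piv=c0+Rm@np.array([0,.141]);piv=(piv+[.562,.2136])/2;print(piv)
def box(v,gap=0,z=.044,r=.038):
    t=np.array([np.cos(v),np.sin(v)]);d=np.array([-np.sin(v),np.cos(v)])
    h=.011*abs(t[0])+.0145*abs(t[1])
    return np.r_[piv+Rm@(r*d-(.0065+h+gap)*t),z]
gripper_to(0,30)
move_ptp(box(1.5,.007,.15),down(np.pi));print(current_q()[5],current_time())
if line_to(box(1.5,.007),feed=.1,threshold=8): print("HIT",current_tcp_pos())
else:
    F0=np.array(current_contact_force());log=[]
    for v in np.linspace(1.5,0.05,12):
        line_to(box(v),feed=.06);F=np.array(current_contact_force())-F0;log.append(F.round(1).tolist())
        if np.linalg.norm(F)>25: print("F");break
    print(log)
    s=line_to(box(0,-.008),feed=.02,threshold=8);print("stop",s,np.array(current_tcp_pos())-box(0),current_contact_force()-F0)
    line_to(box(0,.01),feed=.1)
    line_to(box(0,.01,.2),feed=.25)
line_to([.5,.1,.28],feed=.3);hold(.1);print(current_time())
im,d=grab_frame("top");cv2.imwrite("pics/t3.png",cv2.resize(im[180:330,200:420,::-1],None,fx=3,fy=3,interpolation=cv2.INTER_CUBIC))
im,d=grab_frame("scene");cv2.imwrite("pics/s3.png",cv2.resize(im[200:330,240:400,::-1],None,fx=4,fy=4,interpolation=cv2.INTER_CUBIC))
E
```

```text
[0.56206648 0.21349701]
-1.3235931112187294 36.0833
[[0.6, -0.1, -0.6], [1.6, -0.1, 0.0], [0.7, 0.0, 0.2], [0.8, -1.4, -0.3], [1.0, -0.0, -0.8], [0.5, -0.1, -0.6], [0.7, -0.3, -0.8], [0.7, 0.1, 0.2], [0.7, 0.0, -0.4], [0.6, -0.2, 0.7], [1.1, -0.4, 0.1], [1.5, 0.5, 0.5]]
stop True [-0.00030689 -0.00055667 -0.00076273] [ 1.14804276 -0.03658958 -0.54490763]
42.5833
```

View pics/s3.png

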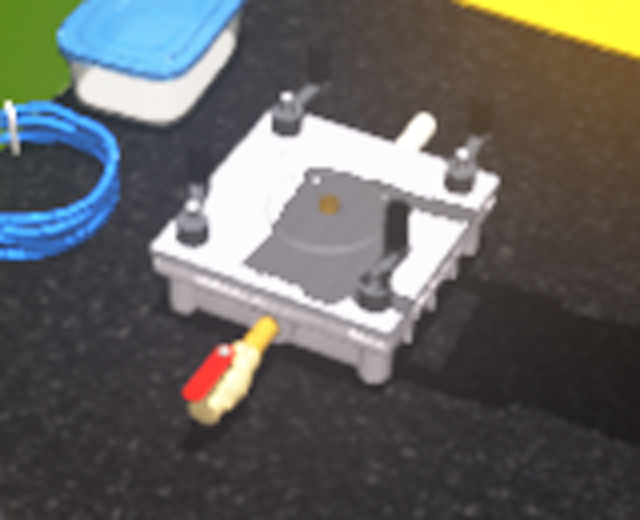

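```bash
python3 - <<'E'
from h import *
move_ptp([.53,.165,.25],down(np.pi/2));hold(.1)
C=cam("wrist");im,d=grab_frame("wrist")
r=im.astype(int);m=((r[...,0]>120)&(r[...,1]<70)&(r[...,2]<70));m[300:]=0
n,L,S,_=cv2.connectedComponentsWithStats(m.astype(np.uint8));k=1+S[1:,4].argmax();v,u=np.where(L==k)
P=np.array([onz(C,a,b,.0505)[:2] for a,b in zip(u,v)]);q=(P-P.mean(0))@Rm
w,V=np.linalg.eigh(np.cov(q.T));e=V[:,1]*np.sign(V[1,1]);print(S[k],P.mean(0),"lever angle",np.arctan2(-e[0],e[1]),current_time())
cv2.imwrite("pics/w3.png",cv2.resize(im[20:220,200:440,::-1],None,fx=3,fy=3,interpolation=cv2.INTER_CUBIC)[:600])
E
```

```text
[345 164   9   4  20] [0.56302562 0.20868896] lever angle -1.3655361998712268 44.325
```

View pics/w3.png

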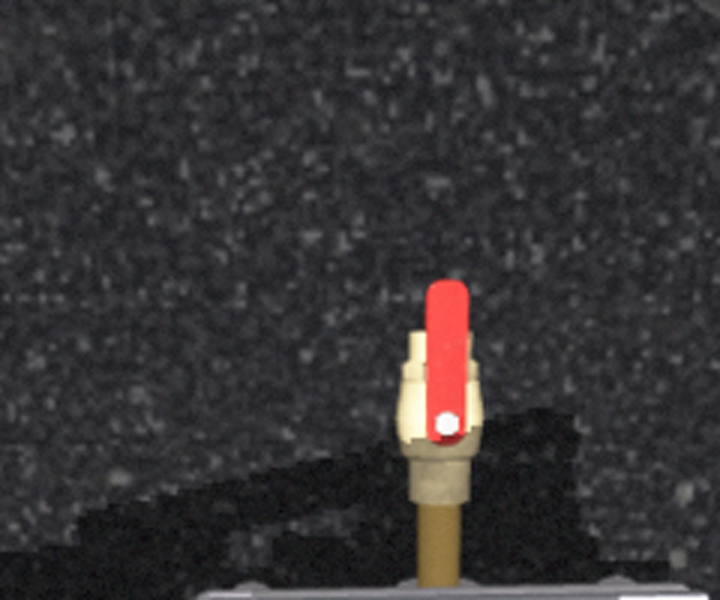

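```bash
python3 -c "
from rig import *
print(sign_off())"
```

```text
the job is handed in; nothing more can be done
None
```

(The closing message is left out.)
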